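Zero the strip counter and seat the clamp plate on its hidden pin

ROBOT

A 6-joint arm with a two-finger parallel gripper is mounted at the origin on the work surface; the furniture and walls round the work are solid. World frame = base frame: x ahead of the robot, y to its left, z up, the work surface at z = 0. Lengths are in m, angles in rad, forces in N, time in s.
With the tool pointing down it reaches from about 0.3 to 0.775 m from the base axis. Payload 14.6 kg.
Tool frame: the origin (TCP) lies on the mounting face of the last link; the fingertips stand 199 mm ahead of it and the grasp point (between the pads) lies 180 mm ahead of it (r.tcp_to_grasp is the distance from the TCP to the grasp point, in m); z points along the fingers, y is the line along which they close (so a half turn about z gives the same grasp; the last joint's range is limited). The gripper opens to 94 mm and grips with 3 to 60 N. Pads are 16 mm wide; open, the fingers measure 119 mm over their backs; the gripper's body (75 mm by 177 mm) begins 78 mm behind the grasp point.
Start: joints at [1.234, 0.3, 1.521, -0, 1.321, -0.067], TCP at [0.147, 0.53, 0.405] pointing down, gripper open.
Joint ranges: [-3.03, 3.03], [-0.79, 2.21], [0.23, 2.52], [-1.04, 4.18], [0, 3.07], [-2.55, 2.55]. Speed limits (rad/s): [2.22, 2.22, 2.57, 3.14, 3.14, 3.14].

INTERFACE

Orientations are given as a unit quaternion [w, x, y, z].
In Python, from plant import r gives the robot as it stands. Calls block until the motion is done:
- r.goto(position, orientation): joint-space move of the TCP to a pose.
- r.line_to(position, v=0.15, rotation=None, stop_force=None): straight line of the TCP; rotation=None keeps the orientation; v is the mean speed in m/s. With stop_force (N) it stops when the force on the tool has changed by that much, and returns True; else False.
- r.movej(angles): joint-space move.
- r.grip(opening, force=None): finger opening in m; force is the grip in N (None keeps the last); returns when the fingers have stopped.
- r.hold(seconds).
- r.solve_ik(position, orientation): joint angles nearest the present ones, or None.
- r.read_state(): the state.
- r.camera(name): name is "scene" or "top" or "wrist"; returns a dict with "frame" (400x640x3 uint8, blue, green, red), "depth" (400x640 float32, m along the optical axis (not along the pixel's ray), 0 where there is no reading), "fx", "fy", "cx", "cy" (pixels), "T" (4x4, takes a point from camera to world coordinates). Camera axes: x right, y down, z forward; pixel columns grow to the right and rows downward; lengths in m; the calibration is good to about 2 mm. A picture is of the moment at which its call begins.
A pose or a line that the arm cannot do raises r.PlanningError and nothing moves.
- r.job_done(): hands the job in; it is judged then, once.
The state is a dict: "time": time; "qpos": joint angles; "dq": joint speeds; "joint_torque": joint torques, N m; "tool_pos": TCP position; "ee_rot": TCP orientation; "force": force on the tool from outside, world axes, zero at the start; "ft_torque": the same for the moment, N m; "gripper_width": finger opening in m; "finger_force": force on a finger pad.
Only numpy, scipy, OpenCV 4.12 (cv2) and the standard library are available. Lean on these libraries where they do the work, as an engineer would, in place of code of your own. Each camera call takes 0.05 s, during which the arm holds its last target. There are 200 camera calls.

TASK

Get the bonding fixture ready for a new strip: turn the strip counter's knob back until it is fully home on its zero stop. Then take the clamp plate by its handle, rest it flat on the fixture's run-in step short of the pin, slide it level and square along the step over the hidden locating pin until it drops on, and press it down until the sprung pad under it is fully down. Finish while still holding the plate pressed down, without letting go, and leave the other things on the table where they are.

Things in the scene. Friction and masses are not known exactly. Their poses are not given: they have to be found in the camera images.
- fixture: Steel bonding fixture fixed to the table, about 145 x 230 mm, any yaw within 0.25 rad. Origin on the table under the centre of the seat; its x axis points away from the robot, from the run-in step to the seat; y to the left; z up. Base slab 18 mm thick. On it: the sprung aluminium pad (84 x 96 mm) with the locating pin, before it the run-in step, and at the right (-y) the strip counter.
- seat (a point): Centre of the top face of the sprung pad when nothing presses on it, 30 mm above the table; axes as the fixture. A steel locating pin, 10 mm diameter with a tapered tip (6 mm across at the top, taper 2.5 mm high), stands up through a slot in the pad and ends 7 mm above this level. The pin is adjustable: it stands on the fixture's x axis (y = 0), anywhere from 4 mm before to 4 mm beyond this point along x, fixed during the job. The plate hides it once it is over it.
- step (a point): Centre of the top face of the run-in step, 70.5 mm before the seat centre (at x = -70.5 mm in the seat's frame) and 7.5 mm above the free pad, so 0.5 mm above the pin's tip. The flat step is 45 mm long in x (from x = -93 to -48 mm of the seat) and 100 mm wide. With its bore 22 to 70 mm short of the seat centre, the plate rests with its rear part on the step; when its bore reaches the pin its rear edge has cleared the step and the plate can drop 7 mm.
- counter (a joint): Strip counter knob, rad. 0 = on the zero stop; grows clockwise seen from above up to 1.6; starts somewhere from 0.6 to 1.3. Turn it anticlockwise to the stop at 0. Stays where it is left (friction 0.04 N m).
- counter_grip (a point): On the knob's upright axis, at the height to grip, 69 mm above the table, 10 mm before and 125 mm to the right of the seat centre. Its axes turn with the knob. The grip is a bar 38 mm long (along this point's x, which lies along the fixture's x when the joint is 0), 14 mm thick (y); it stands free from 23 mm below to 7 mm above this point, above a disc of 40 mm diameter.
- pad (a joint): Travel of the sprung pad, m: 0 = up, 0.003 = fully down on its stop. The springs take about 4 N to start and 11 N at full travel; the pad springs up when released.
- handle (a point): Grasp centre of the loose clamp plate's black bar handle, 31 mm above the plate's underside. The bar is 16 mm thick (plate x), 44 mm long (plate y), and runs from 16 to 42 mm above the underside. Axes as the plate; the plate starts flat on the table.
- bore (a point): Centre of the mouth of the clamp plate's bore, on the plate's underside, straight below the handle; axes as the plate (x along its 80 mm side, z up). The bore is 13 mm in diameter and 12 mm deep, closed at the top by a 24 x 50 mm handle foot. Plate: aluminium, 80 (x) x 90 (y) x 12 mm, about 0.18 kg, two slit windows; it may be fitted either way round.
- cover: The clamp plate; origin on its underside at the mouth of its bore, as bore.
- clip_box: Bystander: blue box with clear lid, 44 x 70 x 30 mm, origin under its centre. Leave alone.
- strip_carrier: Bystander: lead strip on its flat carrier with a black tab, 38 x 90 x 9 mm, origin at its underside. Leave alone.
- magazine: Bystander: slotted strip magazine with three strips, 100 x 50 x 62 mm, origin under its centre. Leave alone.

How it is judged:
On the way, in this order (a step that is already met when the one before it is completed fails the run):
1. the counter knob is back on its zero stop (within 0.07 rad) (value of joint counter below 0.07 rad), for 0.2 s.
2. the clamp plate rests flat and square on the run-in step, its bore 22 to 70 mm short of the seat centre and within 6 mm of the fixture's centre line (x of bore in the frame of seat between -0.07 and -0.022 m and y of bore in the frame of seat between -0.006 and 0.006 m and z of bore in the frame of seat between 0.0045 and 0.0105 m and angle between bore's own z axis and vertical below 0.07 rad and angle between the x axis of bore and the x axis of seat, either way round below 0.14 rad and contact force between cover and fixture above 0.3 N), for 0.1 s.
3. still level with the step's top (within about 3 mm), it has slid on until its bore is 9 to 19 mm short of the seat centre (x of bore in the frame of seat between -0.019 and -0.009 m and y of bore in the frame of seat between -0.006 and 0.006 m and z of bore in the frame of seat between 0.0045 and 0.0105 m and angle between bore's own z axis and vertical below 0.07 rad and angle between the x axis of bore and the x axis of seat, either way round below 0.14 rad), for 0.05 s.
4. the plate has dropped over the pin: underside within 1.5 mm of the free pad's level or lower, bore on the pin (x of bore in the frame of seat between -0.008 and 0.008 m and y of bore in the frame of seat between -0.005 and 0.005 m and z of bore in the frame of seat below 0.0015 m and angle between bore's own z axis and vertical below 0.07 rad and angle between the x axis of bore and the x axis of seat, either way round below 0.14 rad), for 0.2 s.
At the end, for the whole second after the job is handed in: Counter within 0.09 rad of zero; plate over the pin, flat (0.07 rad), square with the fixture (0.14 rad), bore within 8 mm of the seat centre along and 5 mm across; fingers still press it: pad at least 2.2 mm down, over 6 N on the fixture (value of joint counter below 0.09 rad and value of joint pad above 0.0022 m and z of bore in the frame of seat below -0.0015 m and x of bore in the frame of seat between -0.008 and 0.008 m and y of bore in the frame of seat between -0.005 and 0.005 m and angle between bore's own z axis and vertical below 0.07 rad and angle between the x axis of bore and the x axis of seat, either way round below 0.14 rad and contact force between cover and fixture above 6 N and contact force between the fingers and cover above 4 N); the arm keeps its last pose, push and grip.
It fails at once if a bystander (clip box, strip carrier or magazine) is moved more than 20 mm (distance of any of clip_box, strip_carrier, magazine from where it was at the start of the episode above 0.02 m).
It also fails if it takes over 58 s, if anything falls off the work surface, if the arm or the gripper's body presses on something with over 40 N, if the wrist force passes 120 N, or if a joint passes its speed limit or range.

## Working session

There is one attempt and no reset: what is moved stays moved. The work goes in short steps, each a Python script; the robot and the scene stay as the last script left them, time stands still between calls to the robot, and variables do not carry over. Pictures are saved under pics/ and viewed, at most 10 in all, crops included, and the job is handed in when it is done.

```bash
ls; mkdir -p pics
python3 - <<'E'
from plant import r
import cv2,numpy as np,pickle
d={n:r.camera(n) for n in ("top","scene")}
pickle.dump(d,open('cam.pkl','wb'))
for n in d: cv2.imwrite(f'pics/{n}0.png',d[n]['frame']); print(n,d[n]['T'].round(3).tolist(),d[n]['fx'],d[n]['cx'],d[n]['cy'])
s=r.read_state();print(s['time'],s['ee_rot'],s['gripper_width'])
E
```

```text
pics
top [[-0.023, -0.987, 0.158, 0.185], [-1.0, 0.025, 0.01, -0.063], [-0.014, -0.158, -0.987, 1.603], [0.0, 0.0, 0.0, 1.0]] 500.6880976261315 318.99073570398986 192.60535175880355
scene [[0.493, 0.535, -0.686, 1.492], [0.87, -0.315, 0.379, -0.639], [-0.014, -0.784, -0.621, 1.014], [0.0, 0.0, 0.0, 1.0]] 499.61934272958797 325.55835810902715 199.01687127298757
0.1 [-1.15868030e-04  1.34485610e-01  9.90915392e-01 -5.41943683e-04] 0.09369764818698396
```

View pics/top0.png

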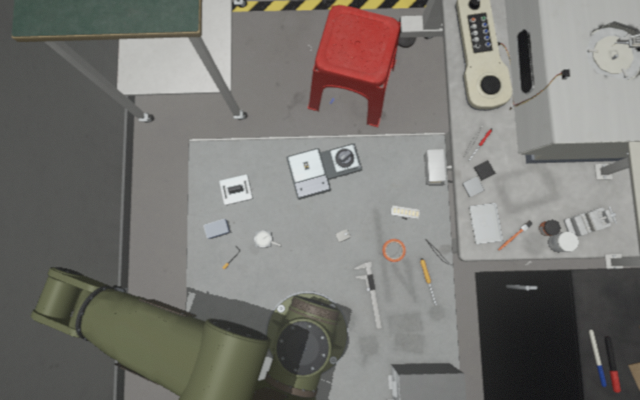

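View pics/scene0.png

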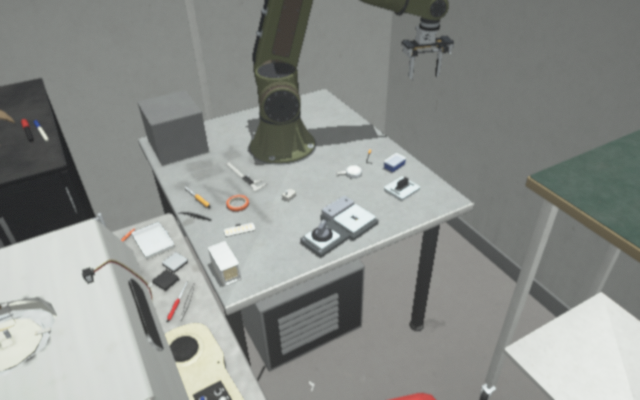

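The top view shows the fixture at about (312,172), its knob at (345,158), the plate at (236,189), and the clip box at (216,229). The carrier is at (405,212) and the magazine at (436,167). Next I'll look at the fixture and plate from close up with the wrist camera.

```bash
cat > h.py <<'E'
from plant import r
import numpy as np,cv2,pickle
from scipy.spatial.transform import Rotation as R
def pix(c,u,v,z=None):
    """world point of pixel, by depth, or on plane z"""
    d=np.array([(u-c['cx'])/c['fx'],(v-c['cy'])/c['fy'],1.]);T=c['T']
    if z is None: return T[:3,:3]@(d*c['depth'][int(v),int(u)])+T[:3,3]
    w=T[:3,:3]@d; return T[:3,3]+w*(z-T[2,3])/w[2]
def quat(yaw):
    """tool down, tool y (closing line) at world angle yaw (mod pi)"""
    y=np.array([np.cos(yaw),np.sin(yaw),0]);z=np.array([0,0,-1.]);x=np.cross(y,z)
    return np.roll(R.from_matrix(np.c_[x,y,z]).as_quat(),1)
G=r.tcp_to_grasp
def tcp(p): return np.array(p)+[0,0,G]
def best(p,yaw):
    """IK of the half turn with the last joint nearest mid range"""
    o=[(abs(q[5]),q,quat(a)) for a in(yaw,yaw+np.pi) for q in[r.solve_ik(tcp(p),quat(a))] if q is not None]
    return min(o,key=lambda t:t[0])[1:]
E
python3 - <<'E'
from h import *
d=pickle.load(open('cam.pkl','rb'));c=d['top']
for n,u,v in(('pad',308,166),('step',312,187),('knob',345,156),('plate',236,180),('handle',236,189),('box',216,229),('corner',300,200)): print(n,pix(c,u,v).round(3))
s=r.read_state();w,x,y,z=s['ee_rot'];print(R.from_quat([x,y,z,w]).as_matrix().round(2))
c=r.camera('wrist');M=np.eye(4);M[:3,:3]=R.from_quat([x,y,z,w]).as_matrix();M[:3,3]=s['tool_pos']
print((np.linalg.inv(M)@c['T']).round(3),c['fx'])
E
```

```text
pad [ 0.525 -0.014  0.024]
step [ 0.453 -0.026  0.043]
knob [ 0.543 -0.132  0.077]
plate [0.486 0.219 0.02 ]
handle [0.453 0.215 0.042]
box [0.329 0.28  0.031]
corner [ 0.419  0.015 -0.001]
[[-0.96  0.27 -0.  ]
 [ 0.27  0.96 -0.  ]
 [ 0.   -0.   -1.  ]]
[[ 0.    -0.957 -0.288  0.083]
 [ 1.     0.     0.     0.   ]
 [-0.    -0.288  0.957  0.021]
 [ 0.     0.     0.     1.   ]] 335.7087852155467
```

Run:
```python
from h import *
q,o=best([0.42,-0.03,0.2],np.pi/2-0.1)
print(q);r.movej(q)
c=r.camera('wrist');pickle.dump(c,open('w1.pkl','wb'));cv2.imwrite('pics/w1.png',c['frame'])
print(r.read_state()['time'],c['T'].round(3).tolist(),c['cx'],c['cy'])
```

```text
[-1.58338693e-01  3.26085870e-02  1.89181432e+00 -4.44089210e-16
  1.21716975e+00  1.51245763e+00]
2.425 [[-0.098, -0.953, -0.287, 0.505], [-0.995, 0.094, 0.029, -0.038], [-0.0, 0.288, -0.958, 0.359], [0.0, 0.0, 0.0, 1.0]] 317.2841463056566 207.15486160578882
```

View pics/w1.png

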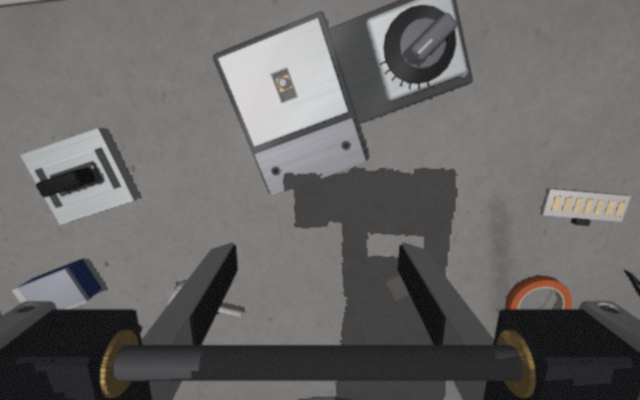

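The wrist view shows the pad with corners near (216,52), (325,12), (350,117) and (256,148), and the pin slot at (285,84). The step is around (310,157). The knob is at (420,45) with its bar pointing up and to the right. The plate is at (80,178). I'll fit these from the depth data.

```bash
cat >> h.py <<'E'
def cloud(c):
    v,u=np.mgrid[:400,:640];d=c['depth']
    P=np.stack([(u-c['cx'])/c['fx']*d,(v-c['cy'])/c['fy']*d,d],-1)@c['T'][:3,:3].T+c['T'][:3,3]
    P[d==0]=np.nan; return P
def rect(P,box,zlo,zhi):
    """minAreaRect (mm, rad) of the largest blob in pixel box u0,u1,v0,v1 and z band"""
    u0,u1,v0,v1=box;Q=P[v0:v1,u0:u1]
    m=((Q[...,2]>zlo)&(Q[...,2]<zhi)).astype(np.uint8);m=cv2.morphologyEx(m,cv2.MORPH_OPEN,np.ones((3,3)))
    n,l,s,_=cv2.connectedComponentsWithStats(m);k=1+s[1:,4].argmax();X=Q[l==k]
    (cx,cy),(w,h),a=cv2.minAreaRect((X[:,:2]*1000).astype(np.float32))
    return np.round([cx,cy,w,h],1),round(float(a),2),np.nanmedian(X[:,2]).round(4),len(X)
E
python3 - <<'E'
from h import *
c=pickle.load(open('w1.pkl','rb'));P=cloud(c)
for n,b,lo,hi in(('pad',(200,360,0,160),.026,.0335),('step',(240,380,100,210),.0345,.042),('slab+',(200,480,0,200),.014,.09),('disc',(370,480,0,100),.038,.06),('bar',(370,480,0,100),.066,.09),('plate',(10,150,110,240),.008,.05),('hfoot',(10,150,110,240),.0145,.06),('handle',(10,150,110,240),.034,.06)):
    try: print(n,*rect(P,b,lo,hi))
    except Exception as e: print(n,e)
for u,v in((270,120),(310,157),(430,45),(110,150),(80,178),(285,84),(277,84)): print(u,v,pix(c,u,v).round(4))
for p in((216,52),(325,12),(350,117),(245,147)): print(pix(c,*p,z=.03).round(4))
E
```

```text
pad [526.5  -8.9  84.3  96.2] 14.17 0.029 9495
step [458.1 -26.4  45.1 100. ] 14.26 0.0364 4748
slab+ [519.  -70.4 144.1 227.6] 13.97 0.0293 29942
disc [ 546.5 -131.3   40.    37. ] 28.69 0.0449 1081
bar [ 547.2 -132.2   14.1   37.6] 39.44 0.0745 1020
plate [457.3 221.2  80.1  92.7] 12.03 0.0113 6030
hfoot [457.5 219.2  22.   46.4] 9.59 0.0401 1064
handle [457.6 220.2  15.8  44.6] 11.95 0.0407 754
270 120 [0.497  0.0084 0.0282]
310 157 [ 0.4593 -0.0263  0.0363]
430 45 [ 0.5416 -0.1289  0.0748]
110 150 [0.4829 0.1804 0.0089]
80 178 [0.4612 0.1986 0.0384]
285 84 [ 0.5272 -0.0105  0.0352]
277 84 [ 0.5287 -0.0021  0.0242]
[0.5605 0.0483 0.03  ]
[ 0.5827 -0.0522  0.03  ]
[ 0.4923 -0.0677  0.03  ]
[0.4742 0.0358 0.03  ]
```

Run:
```python
from h import *
k=[.5475,-.1325,.069];a0=np.radians(39.4);a1=np.radians(104.2+3)
up=k[:2]+[.15]
for d in(0,np.pi):
    q=r.solve_ik(tcp(up),quat(a0+d));e=r.solve_ik(tcp(up),quat(a1+d))
    print(d,None if q is None else q.round(2),None if e is None else e.round(2))
    if q is None or e is None or abs(e[0]-q[0])>.1 or abs(e[5]-q[5])>1.3: continue
    r.movej(q);r.grip(.05)
    r.line_to(tcp(k),v=.12,stop_force=8);r.grip(.0,15)
    s=r.read_state();print('w',s['gripper_width'],s['tool_pos'],s['time'],s['force'])
    q=np.array(s['qpos']);t=q+0;t[5]+=(e[5]-q[5])
    r.movej(t);r.hold(.3)
    s=r.read_state();print(s['time'],s['ft_torque'],s['force'],s['tool_pos'],s['qpos'][5]-t[5]);break
```

```text
0 [-0.3   0.4   1.57 -0.    1.18 -0.99] [-0.3   0.4   1.57 -0.    1.18 -2.17]
w 0.01349207850073157 [ 0.54729674 -0.13279853  0.24954311] 6.8667 [-4.29957167 -2.43746324  2.58234959]
8.2583 [ 1.04961757 -0.2245541  -0.32207644] [1.32811419 5.54979131 0.11251769] [ 0.54737034 -0.13251164  0.24957325] 0.0023758002367921804
```

Run:
```python
from h import *
r.grip(.05);p=r.read_state()['tool_pos'];r.line_to(np.array(p)+[0,0,.08],v=.15)
q,o=best([0.46,-0.05,0.13],np.radians(14.2+90));r.movej(q)
c=r.camera('wrist');pickle.dump(c,open('w2.pkl','wb'))
P=cloud(c)
def px(p): 
    T=np.linalg.inv(c['T']);x=T[:3,:3]@p+T[:3,3];return x[0]/x[2]*c['fx']+c['cx'],x[1]/x[2]*c['fy']+c['cy']
cv2.imwrite('pics/w2.png',c['frame']);print(r.read_state()['time'],q,px([.5265,-.0089,.037]),px([.5475,-.1325,.07]))
B=(0,640,0,400)
for n,lo,hi in(('pad',.026,.033),('bar',.066,.09)): print(n,*rect(P,B,lo,hi))
u,v=map(int,px([.5265,-.0089,.037]))
Q=P[v-15:v+15,u-15:u+15].reshape(-1,3);Q=Q[Q[:,2]>.0325];print(len(Q),Q.mean(0),Q.max(0),Q.min(0))
cs,sn=np.cos(np.radians(14.2)),np.sin(np.radians(14.2))
```

```text
12.5 [-1.87452628e-01  2.14846550e-01  1.86502640e+00 -4.44089210e-16
  1.06171970e+00  1.13550695e+00] (np.float64(284.6343906222624), np.float64(121.71911177254783)) (np.float64(474.5336391538151), np.float64(140.10614740656922))
pad [526.4  -8.9  84.2  96.5] 14.27 0.0289 14110
bar [ 547.2 -132.    37.7   14.3] 13.72 0.0744 1524
141 [ 0.52891042 -0.00863459  0.03510457] [ 0.53346134 -0.00392294  0.03741032] [ 0.5240384  -0.01324834  0.03252472]
```

View pics/w2.png

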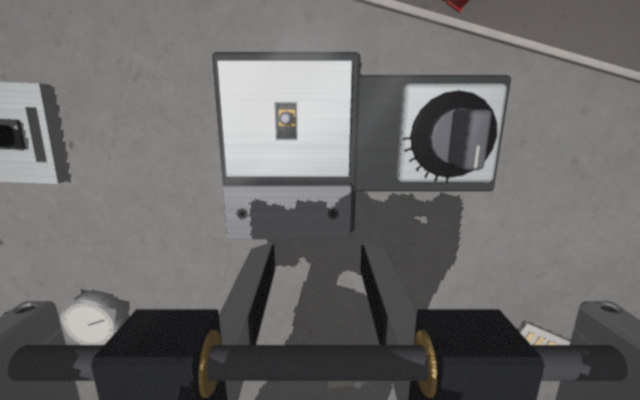

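The knob bar is square with the fixture at (470,140), so it is home. The pin is at (286,119), about 2.3 mm beyond the seat centre. Next is the plate.

Run:
```python
from h import *
q,o=best([.4576,.2202,.12],np.radians(12));print(q);r.movej(q);r.grip(.06)
c=r.camera('wrist');P=cloud(c);T=np.linalg.inv(c['T']);x=T[:3,:3]@[.4576,.2202,.03]+T[:3,3]
u,v=int(x[0]/x[2]*c['fx']+c['cx']),int(x[1]/x[2]*c['fy']+c['cy']);print(u,v)
b=(max(u-110,0),u+110,max(v-110,0),min(v+90,400))
for n,lo,hi in(('plate',.007,.05),('handle',.034,.05)): print(n,*rect(P,b,lo,hi))
cv2.imwrite('pics/w3.png',c['frame']);s=r.read_state();print(s['time'],s['tool_pos'])
# joint-6 check at the fixture for same branch
for d in(0,np.pi,-np.pi): pass
print(r.solve_ik(tcp([.4828,-.0199,.12]),quat(np.radians(14.2))),r.solve_ik(tcp([.4828,-.0199,.12]),quat(np.radians(14.2)+np.pi)))
```

```text
[ 3.76365248e-01  3.22089473e-01  1.75223524e+00 -4.44089210e-16
  1.06726794e+00  1.66925738e-01]
315 217
plate [457.9 221.2  80.3  90.1] 11.93 0.0111 8926
handle [457.8 221.9  16.   43.1] 11.64 0.0407 1158
14.0 [0.45769792 0.21995314 0.30044436]
[-1.17010664e-01  2.71827304e-01  1.81935359e+00 -4.44089210e-16
  1.05041176e+00 -3.64847418e-01] None
```

View pics/w3.png

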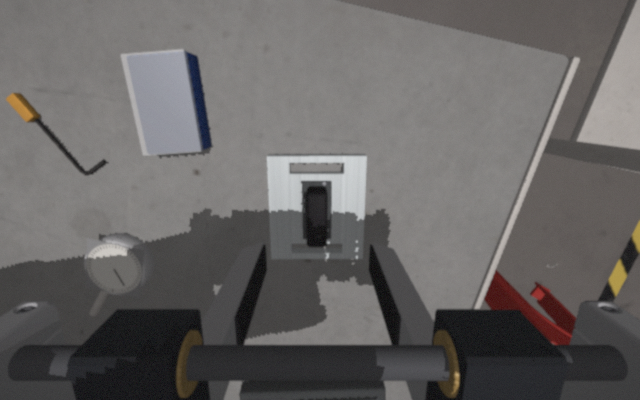

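```bash
cat >> h.py <<'E'
F=np.radians(14.2);SEAT=np.array([.52645,-.0089])
ex=np.array([np.cos(F),np.sin(F)]);ey=np.array([-ex[1],ex[0]])
def at(x,z,y=-.00015):
    """TCP position putting the held plate's bore at seat-frame x,y, underside at world z (grasped 37 mm up)"""
    return tcp([*(SEAT+x*ex+y*ey),z+.037])
def st(n=''):
    s=r.read_state();d=np.array(s['tool_pos']);b=d[:2]-SEAT
    print(n,'t',round(s['time'],2),'bore mm',(1e3*np.array([b@ex,b@ey,d[2]-G-.037-.03])).round(2),'F',np.round(s['force'],1),'M',np.round(s['ft_torque'],2),'w',round(s['gripper_width'],4),'ff',round(float(np.max(s['finger_force'])),1));return s
E
python3 - <<'E'
from h import *
q,o=best([.4579,.2212,.06],np.radians(11.9));r.movej(q)
print(r.line_to(tcp([.4579,.2212,.037]),v=.08,stop_force=8))
r.grip(0,40);st('grasp')
r.line_to(tcp([.4579,.2212,.12]),v=.15);st('lift')
r.goto(at(-.045,.08),quat(F));st('above')
r.line_to(at(-.045,.045),v=.1);st('near')
print(r.line_to(at(-.045,.0345),v=.02,stop_force=4));st('down');r.hold(.2);st('rest')
c=r.camera('scene');cv2.imwrite('pics/s4.png',cv2.resize(c['frame'][150:280,240:450],None,fx=3.5,fy=3.5))
E
```

```text
False
grasp t 15.53 bore mm [-10.05 239.89 -29.98] F [-0.5  0.8  1.1] M [-0.09  0.27  0.04] w 0.0151 ff 40.0
lift t 16.23 bore mm [-10.26 239.85  52.11] F [-0.4  0.6 -2.4] M [-0.06  0.15 -0.05] w 0.0156 ff 40.0
above t 17.19 bore mm [-44.76   0.55  49.64] F [ 0.   0.1 -1.5] M [-0.04  0.01  0.03] w 0.0158 ff 40.0
near t 17.69 bore mm [-44.72   0.28  15.12] F [ 0.7  0.1 -2. ] M [-0.11  0.03  0.01] w 0.0158 ff 40.0
True
down t 18.12 bore mm [-44.87  -0.19   7.42] F [-0.7  0.5  5.2] M [-0.03  0.28  0.03] w 0.0161 ff 40.0
rest t 18.32 bore mm [-44.88  -0.18   7.44] F [-0.9  0.2  5.4] M [-0.07  0.19 -0.05] w 0.0158 ff 40.0
```

View pics/s4.png

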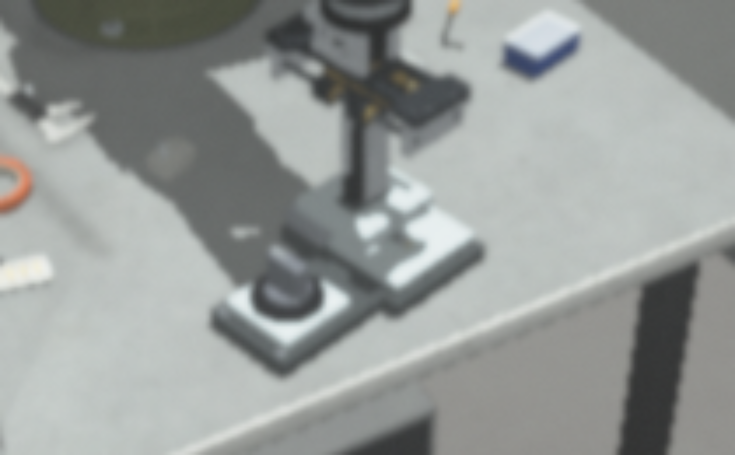

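The plate is resting on the step at the expected 7.4 mm. Next: slide it on, drop it over the pin and press.

Run:
```python
from h import *
Z=.03+.0074
r.line_to(at(-.022,Z),v=.03);st('slide')
r.line_to(at(-.0135,Z),v=.03);r.hold(.15);st('short')
for x in(.0023,.0035,.001,.0047,-.0005):
    r.line_to(at(x,Z),v=.03);st('over')
    hit=r.line_to(at(x,.0305),v=.02,stop_force=8);s=st('drop %s'%hit)
    if s['tool_pos'][2]-G-.067<.002: break
    r.line_to(at(x,Z),v=.02)
```

```text
slide t 19.29 bore mm [-21.97  -0.13   7.39] F [ 0.2 -1.  -0.1] M [-0.09  0.01 -0.02] w 0.0159 ff 40.0
short t 19.88 bore mm [-13.52  -0.14   7.36] F [ 0.9  0.5 -1.5] M [-0.11 -0.04  0.06] w 0.0154 ff 40.0
over t 20.55 bore mm [ 2.27 -0.11  7.26] F [ 1.  -0.6 -1.3] M [-0.06  0.06 -0.01] w 0.0156 ff 40.0
drop False t 21.04 bore mm [ 2.27 -0.15  0.42] F [-0.2 -0.6 -2.5] M [-0.06  0.08 -0.02] w 0.0158 ff 40.0
```

Run:
```python
from h import *
r.hold(.3)
print(r.line_to(at(.0023,.0255),v=.01,stop_force=22));st('press')
r.hold(.5);st('held');r.hold(.5);st('held')
```

```text
True
press t 21.8 bore mm [ 2.31 -0.16 -2.98] F [-4.1 -0.1  7.6] M [0.   0.44 0.01] w 0.0155 ff 40.0
held t 22.3 bore mm [ 2.3  -0.17 -3.02] F [-2.7 -0.4  7.6] M [-0.01  0.43  0.02] w 0.0159 ff 40.0
held t 22.8 bore mm [ 2.32 -0.14 -3.  ] F [-3.2  0.3  7. ] M [-0.02  0.46  0.03] w 0.0159 ff 40.0
```

Run:
```python
from h import *
for z in(.0268,.0265,.0262,.0259):
    r.line_to(at(.0023,z),v=.01);r.hold(.2);s=st(z)
    if s['force'][2]>16: break
r.hold(.5);st('held')
```

```text
0.0268 t 23.25 bore mm [ 2.4  -0.17 -2.68] F [-3.3  0.9  6.9] M [-0.06  0.53 -0.02] w 0.0154 ff 40.0
0.0265 t 23.7 bore mm [ 2.41 -0.17 -2.92] F [-4.4  1.2  7.6] M [-0.09  0.63 -0.01] w 0.0154 ff 40.0
0.0262 t 24.15 bore mm [ 2.41 -0.17 -3.07] F [-4.8 -0.6  9.7] M [-0.03  0.74 -0.02] w 0.0154 ff 40.0
0.0259 t 24.6 bore mm [ 2.41 -0.17 -3.09] F [-6.9 -0.1 13.2] M [-0.01  1.13 -0.02] w 0.0156 ff 40.0
held t 25.1 bore mm [ 2.39 -0.18 -3.09] F [-6.3 -0.2 13.1] M [-0.04  1.15 -0.03] w 0.0158 ff 40.0
```

The pad is on its stop: travel levels off at 3.09 mm while the force keeps rising to 13 N (about 15 N with the plate's weight). Handing in.

Run:
```python
from h import *
print(r.job_done())
```

```text
the job is handed in; nothing more can be done
None
```

I've handed the job in at about 25 s: the knob is home on its zero stop, and the plate is over the pin and still held pressed, with the pad fully down at about 3 mm; the hand-in gave no pass/fail verdict.

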